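# Fit the cuvette rotor on the analyser's square drive and shut the lid

### The job

Slide the cuvette rotor straight out of the bay under the wooden tube rack onto the bench until it is clear of the deck, and let go of it there. Then take it by its orange knob, turn it to match the square drive shaft in the analyser's well, lower it onto the shaft (do not drop it) until it sits fully home, let go, and press the blue lid down until its catch holds it shut. Keep the rotor level throughout and do not disturb the brown bottle, the white beaker or the cardboard carton.

Things in the scene. Friction and masses are not known exactly. Their poses are not given: they have to be found in the camera images.
- rotor: Cuvette rotor, a round dish 150 mm across, about 0.35 kg (give or take a third), loose. Origin: centre of its underside, z up. Aluminium rim wall: outer radius 75, inner 67 mm (8 mm thick), 36 mm high; inner floor 8 mm thick. It starts flat on the bench in the bay under the rack's deck, about 65 mm of it standing out of the open front, the knob below the deck.
- rotor_knob (a point): Middle of the rotor's orange square knob, on its axis 56 mm above its underside. Knob 24 x 24 mm, from 26 to 70 mm above the underside, faces square to this frame's x and y (same axes as the rotor); below it a white hub 44 x 44 mm.
- rotor_bore (a point): Mouth of the rotor's square bore, at the centre of its underside: 20 x 20 mm, 26 mm deep, 2 mm chamfer, its sides parallel to the knob's faces and to the rotor's x and y axes.
- shaft: Fixed steel square drive shaft in the middle of the well. Origin: on its axis at the well floor, 60 mm above the bench, z up. A flange (radius 30 mm, 4 mm high) carries the rotor's underside when fully home. The square, 18 x 18 mm, sides parallel to this frame's x and y, rises to 24 mm, with a stepped tip (15.5 mm square) to 27 mm. The rotor fits at any quarter turn.
- analyser: White bench analyser, fixed, 240 (x) x 220 (y) x 105 mm high; grey console 60 mm deep, 85 mm high on its -x side. Origin: on the bench, on the well's axis, z up. Round well, radius 82 mm, 45 mm deep, open above: the seated rotor's rim lies below its edge with 7 mm around it, no room for a finger. Lid hinge line: along x at y = +98 mm, z = 105 mm.
- lid (a joint): Angle of the blue lid, rad: 0 shut, growing as it opens; starts at 1.5 to 1.75 (upright; stop at 1.8). Shell 190 mm along the hinge, 195 mm from hinge to free edge, 42 mm high, with a 16 mm tab on the free edge; shut, its top is 147 mm above the bench. A light spring lifts it again unless the catch has snapped: that acts in the last 0.07 rad and takes about 15 N near the free edge.
- lid_hinge (a point): Middle of the lid's hinge line (moves with the lid). Its x axis lies along the hinge, its -y axis points along the lid to its free edge, its z axis points out of the lid's outer (top) face.
- lid_press (a point): Point on the outer (top) face of the lid, in the middle, 25 mm from the free edge: 170 mm along -y and 42 mm along z of point lid_hinge; a good place to press. Same axes.
- rack: Wooden tube rack, fixed, 120 (x) x 230 (y) mm. Origin: centre of its underside, z up. Open front on its -x side, 60 mm from the origin; back closed. Bay 200 mm wide, 76 mm high; deck 12 mm thick. Capped tubes on the deck at x = +30 mm, up to 170 mm above the bench. The rotor comes out along -x and is clear when its centre is 135 mm or more from the rack's origin.
- bottle: Brown bottle, 60 mm across, 130 mm high, loose; leave it alone. Origin: centre of its underside.
- beaker: White beaker, 64 mm across, 85 mm high, loose; leave it alone. Origin: centre of its underside.
- carton: Cardboard carton, 90 x 60 x 50 mm, loose; leave it alone. Origin: centre of its underside.
There are look-alikes about, which are no part of the job. Several things look just like the rotor: the one meant starts nearest to the robot's base.

How it is judged (in metres and radians):
On the way, in this order (a step that is already met when the one before it is completed fails the run):
1. the rotor lies flat on the bench, drawn out of the bay from under the deck, and the fingers have let go of it (x of rotor in the frame of rack below -0.115 m and height (world z) of rotor below 0.006 m and angle between rotor's own z axis and vertical below 0.08 rad and contact force between the fingers and rotor below 0.1 N), for 0.1 s.
2. the rotor, still held, has been lowered over the shaft to within 8 mm of home (z of rotor in the frame of shaft below 0.012 m and horizontal distance between rotor and shaft below 0.004 m and contact force between the fingers and rotor above 0.5 N), for 0.05 s.
At the end, for the whole second after the job is handed in: The rotor sits level on the shaft's flange (underside within 2.5 mm of the flange, centre within 3 mm of the shaft's axis, square matched within 0.15 rad at any quarter turn), at rest, and the lid is held shut by its catch (lid angle below 0.018 rad) (z of rotor in the frame of shaft below 0.0065 m and horizontal distance between rotor and shaft below 0.003 m and angle between rotor's own z axis and vertical below 0.05 rad and (angle between the x axis of rotor and the x axis of shaft, either way round below 0.15 rad or angle between the x axis of rotor and the y axis of shaft, either way round below 0.15 rad) and linear speed of rotor below 0.02 m/s and value of joint lid below 0.018 rad); the robot touches nothing.
It fails at once if the rotor tipped by more than 0.5 rad (angle between rotor's own z axis and vertical above 0.5 rad).
It fails at once if the bottle moved by more than 30 mm (distance of bottle from where it was at the start of the episode above 0.03 m).
It fails at once if the beaker moved by more than 30 mm (distance of beaker from where it was at the start of the episode above 0.03 m).
It fails at once if the carton moved by more than 30 mm (distance of carton from where it was at the start of the episode above 0.03 m).
It also fails if it takes over 67 s, if anything falls off the work surface, if the arm or the gripper's body presses on something with over 40 N, if the wrist force passes 120 N, or if a joint passes its speed limit or range.

### The arm

A 6-joint arm with a two-finger parallel gripper is mounted at the origin on the work surface. World frame = base frame: x ahead of the robot, y to its left, z up, the work surface at z = 0. Lengths are in m, angles in degrees, forces in N, time in s.
With the tool pointing down it reaches from about 0.325 to 0.75 m from the base axis. Payload 7.6 kg.
Tool frame: the origin (TCP) lies between the finger pads; the fingertips stand 11 mm ahead of it and the grasp point (between the pads) lies 8 mm behind it; z points along the fingers, y is the line along which they close (so a half turn about z gives the same grasp; the last joint's range is limited). The gripper opens to 85 mm and grips with 20 to 120 N. Pads are 22 mm wide; open, the fingers measure 114 mm over their backs; the gripper's body (76 mm by 85 mm) begins 54 mm behind the grasp point. The pads swing forward as they close: fully open they stand 13 mm farther back than shut.
Start: joints at [-79.486, 2.991, 80.254, -0, 96.75, -4.028], TCP at [0.132, -0.508, 0.242] pointing down, gripper open.
Joint ranges: [-166.34, 166.34], [-52.06, 124.39], [6.96, 135.62], [-60.46, 240.46], [14.63, 156.25], [-167.68, 167.68]. Speed limits (degrees/s): [147.25, 147.25, 172.46, 180, 180, 180].

### API

Orientations are given as [roll, pitch, yaw] about the fixed x, y, z axes, in that order (R = Rz(yaw) Ry(pitch) Rx(roll)).
In Python, from workcell import move_to, line_to, move_j, set_gripper, hold, ik, observe, capture, camera_params, IKError, close_job gives the robot as it stands. Calls block until the motion is done:
- move_to(position, orientation): joint-space move of the TCP to a pose.
- line_to(position, v=0.15, orientation=None, stop_force=None): straight line of the TCP; orientation=None keeps the orientation; v is the mean speed in m/s. With stop_force (N) it stops when the force on the tool has changed by that much, and returns True; else False.
- move_j(angles): joint-space move.
- set_gripper(opening): finger opening in m; the grip force is fixed at half the most; returns when the fingers have stopped.
- hold(seconds).
- ik(position, orientation): joint angles nearest the present ones, or None.
- observe(): the state.
- capture(name): name is "scene" or "top" or "wrist"; returns the picture (384x512x3 uint8, red, green, blue); there is no depth.
- camera_params(name): a dict with "camera_matrix" (3x3 intrinsics, pixels), "R" (3x3) and "t" (3): a world point X has camera coordinates R X + t. Camera axes: x right, y down, z forward; pixel columns grow to the right and rows downward; lengths in m; the calibration is good to about 2 mm. A picture is of the moment at which its call begins: read the wrist's pose just before it. camera_params takes no time and is no camera call; for the wrist camera it gives the pose at the moment of the call.
A pose or a line that the arm cannot do raises IKError and nothing moves.
- close_job(): hands the job in; it is judged then, once.
The state is a dict: "time": time; "q": joint angles; "joint_velocities": joint speeds; "effort": joint torques, N m; "tool_pos": TCP position; "tool_rot": TCP orientation; "contact_force": force on the tool from outside, world axes, zero at the start; "moment": the same for the moment, N m; "gripper_width": finger opening in m; "grip_force": force on a finger pad.
Only numpy, scipy, OpenCV 4.12 (cv2) and the standard library are available. Lean on these libraries where they do the work, as an engineer would, in place of code of your own. Each camera call takes 0.05 s, during which the arm holds its last target. There are 200 camera calls.

## Working session

There is one attempt and no reset: what is moved stays moved. The work goes in short steps, each a Python script; the robot and the scene stay as the last script left them, time stands still between calls to the robot, and variables do not carry over. Pictures are saved under pics/ and viewed, at most 10 in all, crops included, and the job is handed in when it is done.

```bash
ls; mkdir -p pics; python3 - <<'E'
from workcell import *
import cv2,numpy as np
for n in("scene","top"):
    im=capture(n); cv2.imwrite(f"pics/{n}0.png",im[...,::-1])
    p=camera_params(n); R=np.array(p["R"]);print(n,np.round(p["camera_matrix"],1).tolist(),np.round(R,3).tolist(),np.round(-R.T@np.array(p["t"]),3))
E
```

```text
pics
scene [[448.0, 0.0, 264.5], [0.0, 448.0, 188.3], [0.0, 0.0, 1.0]] [[0.301, 0.954, -0.006], [0.819, -0.261, -0.511], [-0.489, 0.148, -0.86]] [ 1.361 -0.282  1.412]
top [[357.5, 0.0, 252.4], [0.0, 357.5, 194.5], [0.0, 0.0, 1.0]] [[-0.02, -1.0, 0.018], [-0.987, 0.017, -0.161], [0.161, -0.021, -0.987]] [ 0.454 -0.074  1.123]
```

View pics/scene0.png

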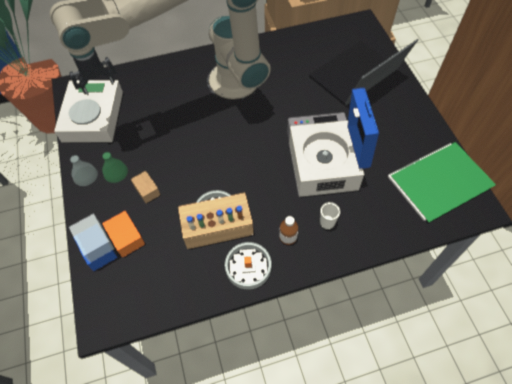

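View pics/top0.png

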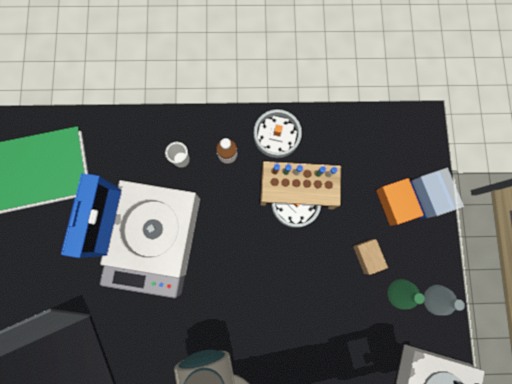

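The scene picture shows the analyser at (325,155), its lid upright at (362,128), and the rack at (215,220). The rotor peeks out of the front of the bay at (215,198), on the robot's side. In the top view the rotor is at (297,210), the rack at (301,184) and the well at (150,229). The look-alike rotor is behind the rack at (277,133).

```bash
cat >h.py <<'E'
from workcell import *
import cv2,numpy as np
from scipy.optimize import least_squares
def ray(n,uv,z,p=None):
    p=p or camera_params(n);K=np.array(p["camera_matrix"]);R=np.array(p["R"]);c=-R.T@np.array(p["t"])
    d=R.T@np.linalg.inv(K)@np.array([uv[0],uv[1],1.]);return c+d*(z-c[2])/d[2]
def proj(n,X,p=None):
    p=p or camera_params(n);Y=np.array(p["R"])@np.array(X,float).T+np.array(p["t"])[:,None]
    y=np.array(p["camera_matrix"])@Y;return (y[:2]/y[2]).T
E
python3 - <<'E'
from h import *
im=cv2.imread("pics/top0.png")
a=cv2.resize(im[150:240,250:350],None,fx=5.9,fy=5.9,interpolation=cv2.INTER_CUBIC)
b=cv2.resize(im[170:300,60:205],None,fx=4,fy=4,interpolation=cv2.INTER_CUBIC)
cv2.imwrite("pics/a.png",a);cv2.imwrite("pics/b.png",b)
for n,uv,z in [("rack front-ish deck",(301,206),.088),("rotor",(297,210),.036),("well",(152,229),.1),("bottle",(227,150),.1),("beaker",(177,152),.08),("carton",(370,257),.05)]: print(n,ray("top",uv,z).round(3))
E
```

```text
rack front-ish deck [ 0.586 -0.237  0.088]
rotor [ 0.581 -0.233  0.036]
well [0.526 0.192 0.1  ]
bottle [ 0.755 -0.023  0.1  ]
beaker [0.757 0.128 0.08 ]
carton [ 0.435 -0.443  0.05 ]
```

View pics/a.png

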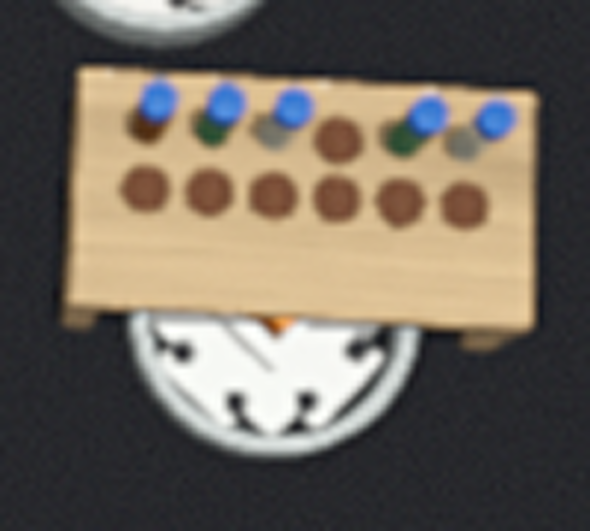

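View pics/b.png

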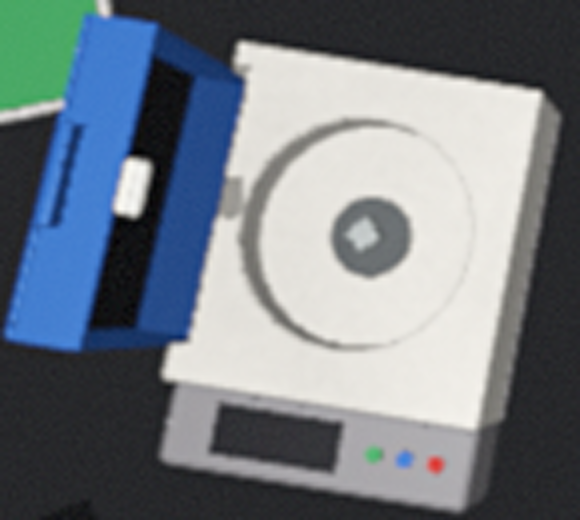

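The rack crop shows the deck's front edge running from (65,303) to (535,328). The rim front is at (275,457) and a corner of the knob at (278,325). In the analyser crop the shaft tip is at (363,235), turned relative to the analyser, and the lid is upright. Next I take close-ups with the wrist camera.

```bash
python3 - <<'E'
from h import *
import json
print(observe()["tool_rot"],observe()["tool_pos"])
for cr in [(65,303),(535,328),(538,92),(78,66)]:
    uv=[(cr[0]+.5)/5.9-.5+250,(cr[1]+.5)/5.9-.5+150]; print("deck corner",ray("top",uv,.088).round(4))
uv=[(275.5)/5.9-.5+250,457.5/5.9-.5+150];print("rimfront",ray("top",uv,.036).round(4))
for yaw in(90,-90,0): 
    for P in [(.46,-.24,.02),(.53,.19,.12)]: print(yaw,P,ik(P,[180,0,yaw]))
out={}
for k,P,yaw in [("rot",(.42,-.235,.30),90),("shaft",(.48,.19,.33),90)]:
    try: move_to(P,[180,0,yaw])
    except IKError: yaw=-90;move_to(P,[180,0,yaw])
    hold(.2);p=camera_params("wrist");im=capture("wrist");cv2.imwrite(f"pics/w_{k}.png",im[...,::-1])
    out[k]={a:np.array(b).tolist() for a,b in p.items() if a in("camera_matrix","R","t")}
    R=np.array(p["R"]);print(k,yaw,R.round(2).tolist(),(-R.T@np.array(p["t"])).round(3),np.round(p["camera_matrix"],0).tolist())
json.dump(out,open("cams.json","w"));print(observe()["time"],observe()["q"])
E
```

```text
[-1.79923471e+02 -3.42853066e-03  1.45399391e+01] [ 0.13178759 -0.50794926  0.24157958]
deck corner [ 0.6032 -0.1194  0.088 ]
deck corner [ 0.5867 -0.3529  0.088 ]
deck corner [ 0.7071 -0.3616  0.088 ]
deck corner [ 0.7241 -0.1288  0.088 ]
rimfront [ 0.5286 -0.2282  0.036 ]
90 (0.46, -0.24, 0.02) [-31.63110305  13.43813307  95.33709357   0.          71.22477336
 -31.63110305]
90 (0.53, 0.19, 0.12) [ 1.59645029e+01  1.31853247e+01  8.31848483e+01 -2.54444375e-14
  8.36298270e+01  1.59645029e+01]
-90 (0.46, -0.24, 0.02) [-3.16311030e+01  1.34381331e+01  9.53370936e+01 -2.54444375e-14
  7.12247734e+01  1.48368897e+02]
-90 (0.53, 0.19, 0.12) [  15.96450285   13.18532466   83.18484833    0.           83.62982701
 -164.03549715]
0 (0.46, -0.24, 0.02) [-3.16311030e+01  1.34381331e+01  9.53370936e+01 -2.54444375e-14
  7.12247734e+01  5.83688970e+01]
0 (0.53, 0.19, 0.12) [ 1.59645029e+01  1.31853247e+01  8.31848483e+01 -2.54444375e-14
  8.36298270e+01  1.05964503e+02]
rot 90 [[1.0, -0.0, -0.0], [-0.0, -0.95, 0.3], [-0.0, -0.3, -0.95]] [ 0.419 -0.159  0.43 ] [[339.0, 0.0, 257.0], [0.0, 339.0, 195.0], [0.0, 0.0, 1.0]]
shaft 90 [[1.0, -0.0, -0.0], [-0.0, -0.95, 0.3], [-0.0, -0.3, -0.95]] [0.48  0.266 0.46 ] [[339.0, 0.0, 257.0], [0.0, 339.0, 195.0], [0.0, 0.0, 1.0]]
3.6667 [ 1.74241402e+01  1.45371160e+00  7.19224519e+01 -9.94344926e-04
  1.06625588e+02  1.74889809e+01]
```

View pics/w_rot.png

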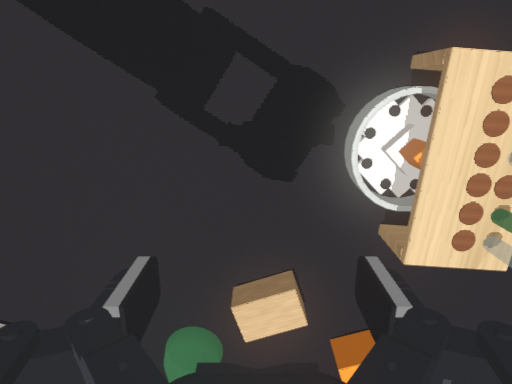

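View pics/w_shaft.png

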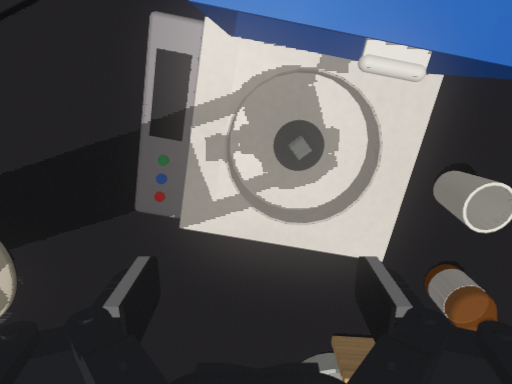

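The rotor close-up shows the rim's left edge at (346,150), dark pegs nearest at (370,132) and (367,163), and the knob at (413,153). The shaft close-up shows the tip at (300,148), the flange round it, and the well rim about (305,146). I rectify both onto known planes to measure them.

```bash
cat >>h.py <<'E'
def rect(im,p,c,z,half,n=400):
    # pixel (u,v): world x grows up, world y grows left
    s=half*2/n;v,u=np.mgrid[0:n,0:n]
    X=np.stack([c[0]+half-(v+.5)*s,c[1]+half-(u+.5)*s,np.full(u.shape,z)],-1).reshape(-1,3)
    m=proj("",X,p).reshape(n,n,2).astype(np.float32);return cv2.remap(im,m[...,0],m[...,1],cv2.INTER_CUBIC)
E
python3 - <<'E'
from h import *
import json
C=json.load(open("cams.json"))
a=rect(cv2.imread("pics/w_rot.png"),C["rot"],(.58,-.233),.036,.09)
ps=C["shaft"];c=ray("",(300,148),.087,ps);print("shaft",c)
print("top shaft",ray("top",((363.5)/4-.5+60,235.5/4-.5+170),.087))
b=rect(cv2.imread("pics/w_shaft.png"),ps,c,.087,.03)
cv2.imwrite("pics/r1.png",np.hstack([a,b]))
for uv in [(346,150)]: print("rim",ray("",uv,.036,C["rot"]))
E
```

```text
shaft [0.52710346 0.20158451 0.087     ]
top shaft [0.52906112 0.19981566 0.087     ]
rim [ 0.52303236 -0.22929719  0.036     ]
```

View pics/r1.png

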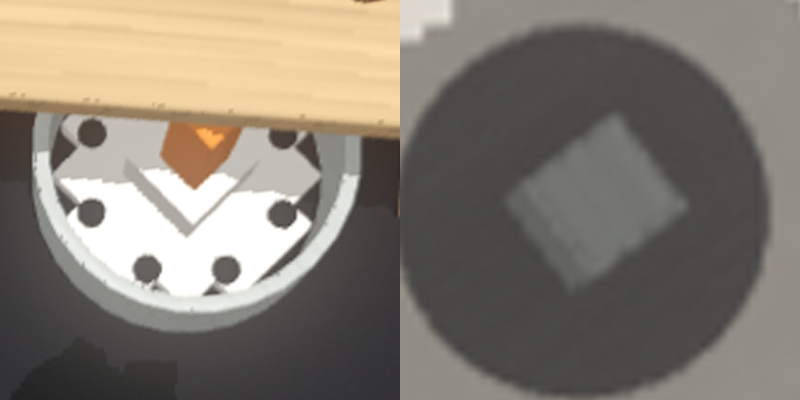

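The rectified view puts the rotor centre at about (0.604, -0.232), i.e. -0.052 in the rack frame, which agrees with 65 mm standing out. The knob is turned about 45°, and there is a free gap between the pegs on the -x side. The shaft tip centre is near (598-400, 203) and its square is turned about 30°. Next I pull the rotor out.

```bash
python3 - <<'E'
from h import *
import json
D=[180,0,90]
move_to((.533,-.232,.12),D); set_gripper(.032)
print("touch",line_to((.533,-.232,.027),v=.06,stop_force=8),observe()["tool_pos"])
set_gripper(.0); o=observe();print(o["gripper_width"],o["grip_force"],o["contact_force"])
line_to((.533-.098*.9975,-.232+.098*.0707,.027),v=.06)
o=observe();print(o["gripper_width"],o["contact_force"],o["tool_pos"])
set_gripper(.032);hold(.2)
x,y=o["tool_pos"][:2]
line_to((x,y,.13),v=.15); set_gripper(.06)
move_to((.506,-.185,.25),D);hold(.2)
p=camera_params("wrist");im=capture("wrist")[...,::-1];cv2.imwrite("pics/w_rot2.png",im)
C=json.load(open("cams.json"));C["rot2"]={a:np.array(b).tolist() for a,b in p.items() if a in("camera_matrix","R","t")};json.dump(C,open("cams.json","w"))
a=rect(im,C["rot2"],(.506,-.225),.07,.04);b=rect(im,C["rot2"],(.506,-.225),.036,.09)
cv2.imwrite("pics/r2.png",np.hstack([a,b]));print(observe()["time"])
E
```

```text
touch False [ 0.53323543 -0.23210786  0.02744193]
0.007213578431092746 57.03075280180201 [-0.84592656  0.5823089   3.01991085]
0.007338091850014897 [4.25663002 0.02326138 7.19876487] [ 0.43521763 -0.22520866  0.02739263]
12.4417
```

View pics/r2.png

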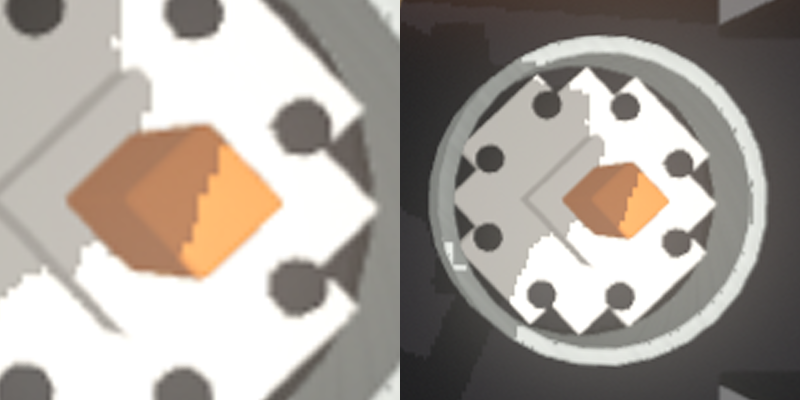

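The rotor is out and flat. The knob corners at (208,124), (283,203), (200,280) and (126,198) in the left panel put its centre at (0.5055, -0.226), with the faces at about 42.7°. The rim fit gives (0.5056, -0.2243). I will squeeze the knob in both directions so the rotor centres on the tool. Then I use it as a reference for the wrist camera's bias and measure the shaft flange from a matching view.

```bash
cat >>h.py <<'E'
def fit(mask,p,pts,z0,x0):
    # pose (x,y,yaw) whose convex silhouette matches a mask
    def cost(v):
        c,s=np.cos(v[2]),np.sin(v[2]);X=np.array(pts)@np.array([[c,s,0],[-s,c,0],[0,0,1]])+[v[0],v[1],z0]
        h=cv2.convexHull(proj("",X,p).astype(np.float32));m=np.zeros(mask.shape,np.uint8)
        cv2.fillConvexPoly(m,np.round(h*16).astype(np.int32),255,cv2.LINE_AA,4);return np.abs(m.astype(float)-mask).sum()/255
    from scipy.optimize import minimize
    r=minimize(cost,x0,method="Nelder-Mead",options=dict(initial_simplex=[x0]+[np.add(x0,d) for d in np.diag([.003,.003,.06])],xatol=1e-5,fatol=.1));return r.x,r.fun
E
python3 - <<'E'
from h import *
import json
C=json.load(open("cams.json"));x,y=.5055,-.2252
set_gripper(.05)
for yaw in(132.7,42.7):
    move_to((x,y,.13),[180,0,yaw]); print(line_to((x,y,.048),v=.1,stop_force=8))
    set_gripper(0);o=observe();print(o["gripper_width"],o["grip_force"],o["tool_pos"],o["tool_rot"])
    set_gripper(.05);line_to((x,y,.13),v=.15)
def shot(k,P):
    move_to(P,[180,0,90]);hold(.2);p=camera_params("wrist");im=capture("wrist")[...,::-1];cv2.imwrite(f"pics/w_{k}.png",im)
    C[k]={a:np.array(b).tolist() for a,b in p.items() if a in("camera_matrix","R","t")};return im
im=shot("rot3",(x,y+.04,.25))
json.dump(C,open("cams.json","w"))
def knob(im,p,x0):
    h=cv2.cvtColor(im,cv2.COLOR_BGR2HSV);m=((h[...,0]<20)&(h[...,1]>110)&(h[...,2]>70)).astype(np.uint8)
    u=proj("",[[x,y,.05]],p)[0].astype(int);w=np.zeros_like(m);cv2.circle(w,tuple(map(int,u)),60,1,-1);m=m*w*255
    k=.012;pts=[(a,b,z) for a in(-k,k) for b in(-k,k) for z in(.026,.07)];return fit(m,p,pts,0,x0),m.sum()/255
for k in("rot2","rot3"): print(k,knob(cv2.imread(f"pics/w_{k}.png"),C[k],[x,y,np.radians(42.7)]))
print(observe()["time"])
E
```

```text
False
0.02336302390675729 60.05529999732971 [ 0.50599307 -0.22550085  0.04894196] [1.79973068e+02 9.41284054e-02 1.32703073e+02]
False
0.02324969357672416 60.06699621677399 [ 0.50608002 -0.22547981  0.04900552] [ 1.79897587e+02 -3.75961197e-02  4.27013008e+01]
rot2 ((array([ 0.50619967, -0.22478817,  0.7601475 ]), np.float64(262.65098039215684)), np.float64(786.0))
rot3 ((array([ 0.5053013 , -0.22496604,  0.75444005]), np.float64(287.4549019607843)), np.float64(762.0))
20.7
```

```bash
python3 - <<'E'
from h import *
import json
C=json.load(open("cams.json"));p=C["shaft"];im=cv2.imread("pics/w_shaft.png");g=cv2.cvtColor(im,cv2.COLOR_BGR2GRAY)
S=(.5284,.2001)
u=proj("",[[*S,.064]],p)[0];print(u,[int(g[int(u[1])+d,int(u[0])]) for d in(-35,-30,-26,-22,-18,-12,-6,0,6,12,18,22,26,30,35)])
r=rect(g,p,S,.064,.036,720)  # .1mm/px
# flange: radial edge fit
pts=[];v0=np.array([359.5,359.5])
for a in np.radians(range(0,360,3)):
    d=np.array([np.cos(a),np.sin(a)]);s=np.arange(250,345);L=v0+s[:,None]*d
    val=cv2.remap(r,L[:,0].astype(np.float32)[None],L[:,1].astype(np.float32)[None],1)[0].astype(float)
    gr=val[8:]-val[:-8];i=gr.argmax()
    if gr[i]>15: pts.append(L[i+4])
pts=np.array(pts);f=least_squares(lambda q:np.hypot(*(pts-q[:2]).T)-q[2],[360,360,300],loss="soft_l1",f_scale=5)
print(len(pts),f.x,"flange",S[0]+.036-(f.x[1]+.5)*1e-4,S[1]+.036-(f.x[0]+.5)*1e-4)
# square prism silhouette
w=np.zeros(g.shape,np.uint8);cv2.circle(w,(int(u[0]),int(u[1])),20,1,-1)
t,_=cv2.threshold(g[w>0].reshape(-1,1),0,255,cv2.THRESH_OTSU);m=((g>t)*w*255).astype(np.uint8);print(t,m.sum()/255)
k=.009;h=.00775;b=[(a,c,z) for a in(-k,k) for c in(-k,k) for z in(.004,.024)]+[(a,c,.027) for a in(-h,h) for c in(-h,h)]
for y0 in(30,38,45): print(fit(m,p,b,.06,[*S,np.radians(y0)]))
b2=[q for q in b if q[2]>.02]
print("cap only",fit(m,p,b2,.06,[*S,np.radians(38)]))
E
```

```text
[298.7093471  145.90960186] [141, 142, 127, 74, 72, 71, 100, 116, 117, 111, 74, 74, 138, 143, 142]
120 [353.91377113 363.78659691 297.69515574] flange 0.5279713403090225 0.20065862288684816
92.0 304.0
(array([0.52847015, 0.20000465, 0.66738732]), np.float64(50.75686274509804))
(array([0.52798224, 0.20024318, 0.64652654]), np.float64(51.384313725490195))
(array([0.52816205, 0.20021447, 0.67520221]), np.float64(50.51764705882353))
cap only (array([0.52737176, 0.20145266, 0.68376954]), np.float64(42.168627450980395))
```

```bash
python3 - <<'E'
from h import *
x,y=.5055,-.2252;D=[180,0,42.7];E=[180,0,38.2];sx,sy=.5277,.2005 # commanded: arm sits ~+0.5,-0.3 mm
move_to((x,y,.13),D);line_to((x,y,.048),v=.1);set_gripper(0);print(observe()["gripper_width"])
line_to((x,y,.21),v=.15)
line_to((sx,sy,.21),v=.2,orientation=E)
line_to((sx,sy,.15),v=.1)
o=observe();print(o["tool_pos"],o["tool_rot"],o["contact_force"],o["gripper_width"])
print(line_to((sx,sy,.112),v=.03,stop_force=10))
o=observe();print(o["time"],o["tool_pos"],o["contact_force"],o["moment"],o["gripper_width"])
E
```

```text
0.02304118026855155
[0.52805327 0.20056591 0.15071014] [ 1.79976133e+02 -6.05111048e-02  3.81955343e+01] [-0.1111417   0.80756409 -1.68183678] 0.023236504230659337
False
28.4583 [0.52789965 0.20067601 0.11292726] [-1.96013338  1.52535255  5.20815607] [ 0.07870234  0.30139096 -0.01224594] 0.023214524001693777
```

The rotor is at home height: 64 mm above where it was gripped on the bench. I release it, rise, check the seating, and check reach for the lid path.

```bash
cat >>h.py <<'E'
YAW=np.radians(-10.);SH=np.array([.5282,.2003])
def tipcmd(th,d=.165,out=0.,up=0.):
    # TCP for the -y corner of the closed tip on the lid's outer face; tool yaw = YAW+90
    a=d*np.cos(th)-(.042+out)*np.sin(th);z=.105+d*np.sin(th)+(.042+out)*np.cos(th)
    ly=.098-a+.011;return np.array([SH[0]-np.sin(YAW)*ly,SH[1]+np.cos(YAW)*ly,z+.011+up])
E
python3 - <<'E'
from h import *
f=lambda c:ray("top",((c[0]+.5)/4-.5+60,(c[1]+.5)/4-.5+170),.105)
A,B,G=f((237,42)),f((543,92)),f((475,430));d=A-B;print(A,B,G,np.degrees(np.arctan2(-d[0],d[1])),np.hypot(*d[:2]));d=B-G;print(np.degrees(np.arctan2(d[1],d[0])),np.hypot(*d[:2]))
x,y=.5277,.2005
set_gripper(.045);hold(.1);line_to((x,y,.17),v=.1);line_to((x,y,.30),v=.2)
print(observe()["contact_force"],observe()["time"])
D=[180,0,np.degrees(YAW)+90]
for th,o in [(1.9,.02),(1.5,0),(1,0),(.5,0),(0,0)]: P=tipcmd(th,out=o);print(th,P.round(3),ik(P,D) is not None)
for z in(.35,.38,.41): P=tipcmd(1.9,out=.02);P[2]=z;print(z,ik(P,D))
cv2.imwrite("pics/w_seat.png",capture("wrist")[...,::-1]);cv2.imwrite("pics/scene1.png",capture("scene")[...,::-1])
a=cv2.imread("pics/scene1.png")[60:220,260:420];b=cv2.imread("pics/w_seat.png")
cv2.imwrite("pics/r3.png",np.hstack([cv2.resize(a,(384,384),interpolation=2),cv2.resize(b,(416,312))[:, :][np.r_[0:312,[311]*72]]]))
E
```

```text
[0.66846201 0.28912935 0.105     ] [0.62819864 0.06877605 0.105     ] [0.39142186 0.11434829 0.105     ] -10.35495980185716 0.2240015951067865
-10.894449937756463 0.2411225241750266
[ 0.70140509  0.77452193 -0.27683499] 30.4333
1.9 [0.567 0.418 0.252] True
1.5 [0.552 0.337 0.284] True
1 [0.538 0.255 0.278] True
0.5 [0.525 0.185 0.232] True
0 [0.518 0.145 0.158] True
0.35 [ 3.34113132e+01  3.70947050e+01  2.58077211e+01 -2.54444375e-14
  1.17097574e+02  4.34113132e+01]
0.38 [ 3.34113132e+01  3.96729085e+01  1.85138477e+01 -2.54444375e-14
  1.21813244e+02  4.34113132e+01]
0.41 [ 3.34113132e+01  4.40232782e+01  8.30548409e+00 -2.54444375e-14
  1.27671238e+02  4.34113132e+01]
```

View pics/r3.png

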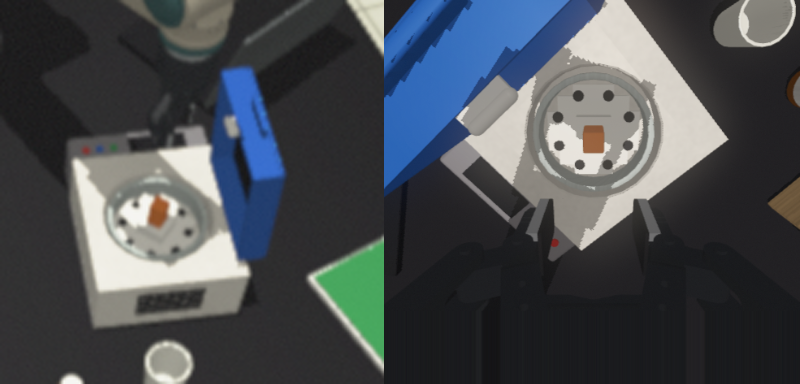

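The rotor sits level in the well around the shaft, with the knob at (593,139) in the right panel. The lid is upright. Now I go over behind the lid and push it down along its arc.

```bash
sed -i 's/np.radians(-10.)/np.radians(-10.5)/' h.py; python3 - <<'E'
from h import *
D=[180,0,np.degrees(YAW)+90]
set_gripper(0)
line_to((.5277,.2005,.375),v=.25,orientation=D)
P=tipcmd(1.9,out=.02);Q=P.copy();Q[2]=.375
line_to(Q,v=.25)
if line_to(P,v=.15,stop_force=8): print("hit",observe()["tool_pos"]);raise SystemExit
for th in(1.6,1.35,1.1,.85,.6,.4,.25,.12):
    s=line_to(tipcmd(th),v=.1,stop_force=25);o=observe();print(th,s,o["tool_pos"].round(3),o["contact_force"].round(1),round(o["time"],1))
    if s: break
else:
    print(line_to(tipcmd(0.,up=-.006),v=.04,stop_force=35));o=observe();print(o["tool_pos"],tipcmd(0.),o["contact_force"],o["time"])
E
```

```text
1.6 False [0.557 0.354 0.279] [ 0.6  0.8 -0.5] 34.8
1.35 False [0.549 0.312 0.286] [0.6 0.9 0.4] 35.4
1.1 False [0.541 0.271 0.282] [-0.  -0.  -0.4] 36.0
0.85 False [0.534 0.232 0.268] [ 0.6  0.1 -0. ] 36.5
0.6 False [0.528 0.197 0.244] [ 0.   0.  -0.5] 37.1
0.4 False [0.523 0.174 0.219] [ 0.4 -0.4  0.7] 37.6
0.25 False [0.521 0.161 0.198] [-0.4  0.3  0.3] 38.0
0.12 False [0.519 0.151 0.177] [ 0.1  0.3 -0.2] 38.4
True
[0.51928121 0.14853744 0.16714385] [0.51799481 0.14523773 0.158     ] [-2.72271365  0.46840165  6.36535602] 38.8333
```

```bash
python3 - <<'E'
from h import *
print(line_to(tipcmd(0.,up=-.004),v=.015,stop_force=38));o=observe();print(o["tool_pos"],o["contact_force"],o["time"])
hold(.2);print(observe()["contact_force"])
im=capture("scene")[60:220,260:420,::-1];cv2.imwrite("pics/s2.png",cv2.resize(im,(480,480),interpolation=2))
E
```

```text
False
[0.51886769 0.14582298 0.15740121] [-5.50039129  0.16413562 18.7662383 ] 39.85
[-7.05601034  1.21442048 18.41199201]
```

View pics/s2.png

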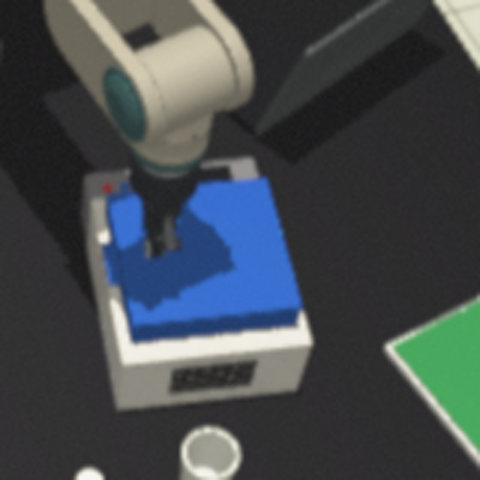

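The lid is down, with the fingertip at 146 mm against the nominal top at 147 mm. I press a little harder, lift off, and probe its height to see whether the catch holds.

```bash
python3 - <<'E'
from h import *
print(line_to(tipcmd(0.,up=-.010),v=.015,stop_force=22));o=observe();print(o["tool_pos"],o["contact_force"])
line_to(tipcmd(0.,up=.08),v=.1);hold(1.0);o=observe();print(o["contact_force"],o["time"])
a=capture("scene");b=capture("wrist")
print(line_to(tipcmd(0.,up=-.002),v=.05,stop_force=3));o=observe();print("probe",o["tool_pos"],o["contact_force"],o["time"])
line_to(tipcmd(0.,up=.08),v=.1);hold(.3);
c=capture("scene");old=cv2.imread("pics/s2.png")
cv2.imwrite("pics/s3.png",c[...,::-1]);print(np.abs(a.astype(int)-c).max(),observe()["contact_force"])
for n,uv,z in [("bottle",(227,150),.1)]: pass
t0=cv2.imread("pics/top0.png")[...,::-1].astype(int);t=capture("top").astype(int);d=np.abs(t-t0).sum(2)
for n,(u,v) in dict(bottle=(227,150),beaker=(177,152),carton=(370,257)).items(): print(n,d[v-18:v+18,u-18:u+18].mean())
E
```

```text
True
[0.51883971 0.14593868 0.1579587 ] [-4.19079212 -0.650691    7.77367043]
[ 0.29068526 -0.68501433  1.16951474] 42.35
True
probe [0.51797165 0.14518733 0.15781671] [-0.76687002 -0.21752747  4.07681348] 43.9417
26 [-0.12895114  0.59713832  0.11695763]
bottle 6.165895061728395
beaker 6.080246913580247
carton 6.087962962962963
```

```bash
python3 -c "
from workcell import *
print(close_job())"
```

```text
the job is handed in; nothing more can be done
None
```

I handed the job in at about 44 s of the 67 s limit: the rotor is fully home on the shaft, the lid stayed shut after I let go of it, and the bottle, beaker and carton have not moved; no verdict came back.

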